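# Find the tired spring finger on the coffee capsule rail and close its lane

## Robot

A 6-joint arm with a two-finger parallel gripper is mounted at the origin on the work surface. World frame = base frame: x ahead of the robot, y to its left, z up, the work surface at z = 0. Lengths are in m, angles in rad, forces in N, time in s.
With the tool pointing down it reaches from about 0.25 to 0.725 m from the base axis. Payload 4 kg.
Tool frame: the origin (TCP) lies midway between the tips of the shut fingers; the grasp point (between the pads) lies 19 mm behind it; z points along the fingers, y is the line along which they close (so a half turn about z gives the same grasp; the last joint's range is limited). The gripper opens to 85 mm and grips with 20 to 120 N. Pads are 22 mm wide; open, the fingers measure 114 mm over their backs; the gripper's body (76 mm by 85 mm) begins 54 mm behind the grasp point. The pads swing forward as they close: fully open they stand 13 mm farther back than shut.
Start: joints at [-1.262, 0.241, 0.005, 1.335, 0, 1.571], TCP at [0.152, -0.476, 0.231] pointing down, gripper open.
Joint ranges: [-2.72, 2.72], [-1.05, 1.87], [-1.09, 1.28], [-1.99, 2.15], [-1.42, 1.44], [-3.14, 3.14]. Speed limits (rad/s): [2.79, 2.79, 3.14, 3.14, 3.14, 3.14].

## Interface

Orientations are given as a unit quaternion [x, y, z, w].
In Python, from workcell import monitor, vision, job gives the robot as it stands.
- The arm moves only by the tool move_arm, never from a script. Its argument "moves" is a list that holds one entry, the list of rows, each a list of 5 numbers: the shift along the world's x, y, z in m, then the turn about the world's z in degrees, then the opening in per cent of the stroke, from 0 (shut) to 100 (fully open). In form: [[[x, y, z, turn, gripper], ...]]. A call has 1 to 5 rows; each row is the pose to reach, as a shift and turn from the pose commanded when the call began; what a row does not reach only later rows make up. A row lasts 1/8 s, in which the tool goes at most 62.5 mm and 10.7 degrees, less where a joint would pass 70% of its speed; a pose out of reach is approached as far as the arm can. A call with a gripper value outside its range is refused whole. The fingers move at their own pace and stop on an object; the grip force is fixed at half the most. Time passes only in rows, so rows that repeat a pose let the fingers close. It gives the time, the measured TCP pose, the force, the opening and the grip force at its end, in the units of the state.
- monitor.get_obs(): the state, without advancing time (a new reading comes with each control period).
- vision.camera(name): name is "scene" or "side" or "wrist"; returns a dict with "color" (400x640x3 uint8, red, green, blue), "camera_matrix" (3x3 intrinsics, pixels), "k1" (the pictures are not rectified: a ray, as slopes to the right and down, at radius r is drawn at 1 + k1 r^2 times it, then the intrinsics apply), "eye" and "attitude" of the camera in the world; the wrist camera has in their place "hand_eye" (4x4, takes a point from camera to tool coordinates, whose origin is the TCP and whose axes are the flange's). Camera axes: x right, y up, looking along -z (the intrinsics and any distortion apply to the point x, -y, -z); pixel columns grow to the right and rows downward; lengths in m; the calibration is good to about 2 mm. A picture is of the moment at which its call begins: read the wrist's pose just before it. There is no depth.
- job.job_done(): hands the job in; it is judged then, once.
The state is a dict: "clock": time; "joint_pos": joint angles; "joint_vel": joint speeds; "tau": joint torques, N m; "eef_pos": TCP position; "tool_rot": TCP orientation; "ft_force": force on the tool from outside, world axes, zero at the start; "ft_torque": the same for the moment, N m; "grip_width": finger opening in m; "grasp_force": force on a finger pad.
Only numpy, scipy, OpenCV 4.12 (cv2) and the standard library are available. Lean on these libraries where they do the work, as an engineer would, in place of code of your own. Each camera call takes 0.05 s, during which the arm holds its last target. There are 200 camera calls.

## Task

One of the three spring fingers on the coffee capsule rail has gone tired. Going from left to right as the robot sees them, press each finger's rubber tip gently down until the finger meets its stop, hold it there for a moment and let it spring back up, feeling which one gives way most easily; then put the white stopper upright and fully home into the well in front of that tired finger and let go. Do not bend the fingers with too hard a push (a firm stop is felt well under 18 N) and leave everything else on the counter where it is.

Things in the scene. Friction and masses are not known exactly. Their poses are not given: they have to be found in the camera images.
- rack: Capsule rail: fixed aluminium plate 210 x 260 x 10 mm, origin under its centre; x points away from the robot, y left along the row. Three alike grey lanes, at y = +80, 0, -80 mm; in each, from -x to +x: a block with a round well, then a steel spring finger whose free end points to -x, then its clamp (85 mm above the counter, 57 mm beyond the finger's tip). All else is lower than the tips.
- finger_a: Spring finger: flat steel leaf 67 x 18 x 2 mm; origin at its clamped root, 72 mm above the counter, the leaf runs to its own -x. All three look alike; which stands in which lane changes. Pressed at the tip it bends down about the root and springs back. A sound one takes about 6 to 7 N to reach its stop, the tired one only about 2.5 N. Over 18 N bends it for good.
- finger_a_tip (a point): Top of the round black rubber tip (16 mm) of finger a, 57 mm from its root, 79 mm above the counter at rest. Pressed down it moves 8 to 15 mm (each differently) until the leaf meets a hard stop. Force grows 0.2 to 0.8 N per mm before the stop; past it only the rubber yields, about 4.5 N per mm. This point moves with the leaf, not with the rubber's squash.
- lane_a_well (a point): Centre of the mouth of the round well in the same lane as finger a, 50 mm to the -x side of its tip; mouth 52 mm above the counter, 33.5 mm in diameter with a 2 mm chamfer, 34 mm deep, in a block 54 x 54 mm; axis vertical.
- finger_b: Spring finger: flat steel leaf 67 x 18 x 2 mm; origin at its clamped root, 72 mm above the counter, the leaf runs to its own -x. All three look alike; which stands in which lane changes. Pressed at the tip it bends down about the root and springs back. A sound one takes about 6 to 7 N to reach its stop, the tired one only about 2.5 N. Over 18 N bends it for good.
- finger_b_tip (a point): Top of the round black rubber tip (16 mm) of finger b, 57 mm from its root, 79 mm above the counter at rest. Pressed down it moves 8 to 15 mm (each differently) until the leaf meets a hard stop. Force grows 0.2 to 0.8 N per mm before the stop; past it only the rubber yields, about 4.5 N per mm. This point moves with the leaf, not with the rubber's squash.
- lane_b_well (a point): Centre of the mouth of the round well in the same lane as finger b, 50 mm to the -x side of its tip; mouth 52 mm above the counter, 33.5 mm in diameter with a 2 mm chamfer, 34 mm deep, in a block 54 x 54 mm; axis vertical.
- finger_c: Spring finger: flat steel leaf 67 x 18 x 2 mm; origin at its clamped root, 72 mm above the counter, the leaf runs to its own -x. All three look alike; which stands in which lane changes. Pressed at the tip it bends down about the root and springs back. A sound one takes about 6 to 7 N to reach its stop, the tired one only about 2.5 N. Over 18 N bends it for good.
- finger_c_tip (a point): Top of the round black rubber tip (16 mm) of finger c, 57 mm from its root, 79 mm above the counter at rest. Pressed down it moves 8 to 15 mm (each differently) until the leaf meets a hard stop. Force grows 0.2 to 0.8 N per mm before the stop; past it only the rubber yields, about 4.5 N per mm. This point moves with the leaf, not with the rubber's squash.
- lane_c_well (a point): Centre of the mouth of the round well in the same lane as finger c, 50 mm to the -x side of its tip; mouth 52 mm above the counter, 33.5 mm in diameter with a 2 mm chamfer, 34 mm deep, in a block 54 x 54 mm; axis vertical.
- plug_mid (a point): Loose white plastic stopper, upright on the counter left of the rail; point on its axis 31 mm above its underside, z its axis. From below: body 31 mm dia, 28 tall, tapered foot; flange 44 dia, 6 thick; round grip 22 dia, 28 tall; 62 mm in all, about 60 g. Fully home its flange lies on the well's mouth and this point is 55 mm above the counter, 3 mm above the mouth.
- capsule_1: Bystander, to be left alone: aluminium coffee capsule, 37 mm wide, 27 mm tall, left of the rail; origin at its underside.
- capsule_2: Bystander, to be left alone: aluminium coffee capsule, 37 mm wide, 27 mm tall, far left; origin at its underside.
- capsule_3: Bystander, to be left alone: aluminium coffee capsule, 37 mm wide, 27 mm tall, on the robot's side of the rail; origin at its underside.
- mug: Bystander, to be left alone: white mug, 80 mm wide, 85 mm tall, left at the far side; origin at its underside.
- jar: Bystander, to be left alone: glass jar with a steel lid, 70 mm wide, 100 mm tall, to the right of the rail; origin at its underside.
- screwdriver: Bystander, to be left alone: screwdriver, 190 mm long, lying to the right of the rail; origin at its underside.
- spoon: Bystander, to be left alone: steel spoon, 150 mm long, lying on the robot's side of the rail; origin at its underside.
Things that resemble listed ones, but are neither listed nor needed, are in the scene too. Of the things that look like the part that bears plug_mid, take the one that is farthest from the robot's base at the start.

How it is judged:
By the outcome, as a careful person would: the job done as asked, in the order asked, and still so for the second after the job is handed in, with the robot touching nothing.
It also fails if it takes over 67 s, if anything falls off the work surface, if the arm or the gripper's body presses on something with over 40 N, if the wrist force passes 120 N, or if a joint passes its speed limit or range.

## Working session

There is one attempt and no reset: what is moved stays moved. The work goes in short steps, Python scripts to look and compute and a tool call to move; the robot and the scene stay as the last step left them, time stands still between calls to the robot, and variables do not carry over. Pictures are saved under pics/ and viewed, at most 10 in all, crops included, and the job is handed in when it is done.

Besides the shell and the picture viewer there is one more tool, called after "Request:" by a JSON object that holds its "method" and its "body", one argument or row to a line. move_arm: Moves the arm, as the interface text tells. Its arguments: {"type":"object","properties":{"moves":{"type":"array","items":{"type":"array","items":{"type":"array","items":{"type":"number"}}}}},"required":["moves"]}

```bash
mkdir -p pics; ls
python3 - <<'E'
from workcell import monitor, vision
import cv2,numpy as np
o=monitor.get_obs();print({k:np.round(v,3) for k,v in o.items()})
for n in("scene","side"):
    c=vision.camera(n);cv2.imwrite(f"pics/{n}0.png",c["color"][:,:,::-1])
    print(n,{k:np.round(v,4).tolist() for k,v in c.items() if k!="color"})
E
```

```text
pics
{'clock': np.float64(0.0), 'joint_pos': array([-1.262,  0.241,  0.004,  1.335,  0.   ,  1.571]), 'joint_vel': array([-0.001,  0.   , -0.001,  0.001,  0.002,  0.001]), 'tau': array([ 1.0000e-03, -3.7232e+01,  2.5241e+01,  1.7000e-02,  0.0000e+00,
        0.0000e+00]), 'eef_pos': array([ 0.152, -0.476,  0.23 ]), 'tool_rot': array([ 0.988,  0.154, -0.   , -0.001]), 'ft_force': array([ 0.089, -0.158,  0.124]), 'ft_torque': array([0.013, 0.033, 0.03 ]), 'grasp_force': np.float64(0.0), 'grip_width': np.float64(0.086)}
scene {'camera_matrix': [[428.9262, 0.0, 320.8391], [0.0, 428.9262, 197.7504], [0.0, 0.0, 1.0]], 'k1': 0.0384, 'eye': [1.0043, 0.5366, 1.1375], 'attitude': [0.1154, 0.2684, 0.8835, 0.3663]}
side {'camera_matrix': [[404.9661, 0.0, 314.9741], [0.0, 404.9661, 204.0415], [0.0, 0.0, 1.0]], 'k1': -0.0636, 'eye': [0.1543, 0.6399, 0.9052], 'attitude': [-0.0869, 0.3396, 0.9005, -0.2573]}
```

View pics/scene0.png

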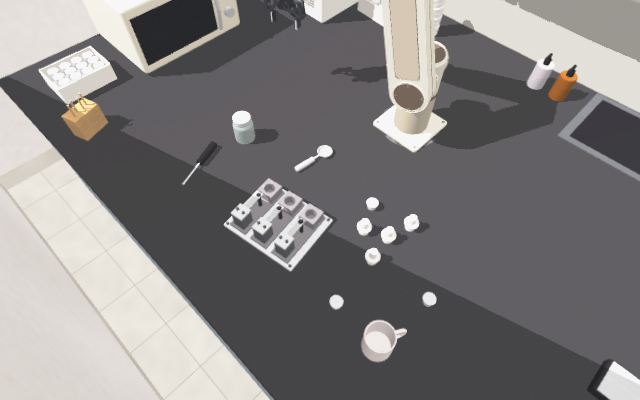

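View pics/side0.png

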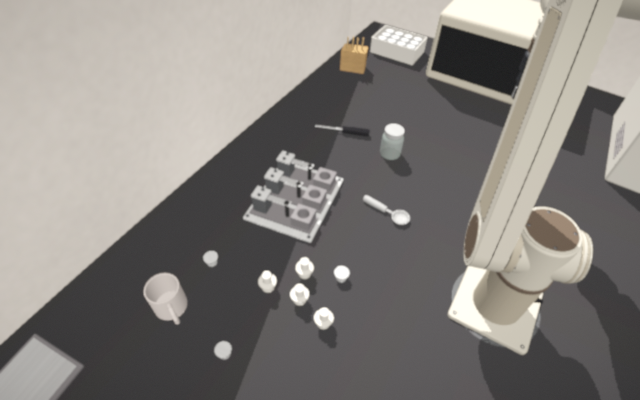

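Scene: four stoppers near (364,226), (389,234), (411,222) and (373,256), with the rail around (280,222). Side: the stoppers are near (305,268), (267,281), (300,294) and (324,318), with the rail around (295,195). I'll zoom in for pixel precision.

```bash
cat > h.py <<'E'
import numpy as np,cv2
from scipy.spatial.transform import Rotation as R
from workcell import monitor,vision
def ray(c,uv):
    K=c["camera_matrix"];d=np.array([(uv[0]-K[0][2])/K[0][0],(uv[1]-K[1][2])/K[1][1]]);s=d.copy()
    for _ in range(20): s=d/(1+c["k1"]*(s@s))
    if "eye" in c: Rm=R.from_quat(c["attitude"]).as_matrix();e=np.array(c["eye"])
    else:
        T=c["tool"]@np.array(c["hand_eye"]);Rm=T[:3,:3];e=T[:3,3]
    return e,Rm@np.array([s[0],-s[1],-1.])
def onz(c,uv,z):
    e,d=ray(c,uv);return e+d*(z-e[2])/d[2]
def wrist():
    o=monitor.get_obs();T=np.eye(4);T[:3,:3]=R.from_quat(o["tool_rot"]).as_matrix();T[:3,3]=o["eef_pos"]
    c=vision.camera("wrist");c["tool"]=T;return c
def tri(*cu):
    A=np.zeros((3,3));b=np.zeros(3);L=[]
    for c,uv in cu:
        e,d=ray(c,uv);d=d/np.linalg.norm(d);P=np.eye(3)-np.outer(d,d);A+=P;b+=P@e;L.append((e,P))
    x=np.linalg.solve(A,b);return x,[float(np.linalg.norm(P@(x-e))) for e,P in L]
E
python3 - <<'E'
from h import *
s=vision.camera("scene");d=vision.camera("side")
S=[(364,226),(389,234),(411,222),(373,256)];D=[(305,268),(300,294),(324,318),(267,281)]
for a,b in zip(S,D):
    p,r=tri((s,a),(d,b));print(a,p.round(3),np.round(r,4),np.hypot(*p[:2]).round(3))
for n,a in dict(c1=(372,203),c2=(336,301),c3=(429,298)).items(): print(n,onz(s,a,.027).round(3))
def crop(c,x,y,w,h,k): return cv2.resize(c["color"][y:y+h,x:x+w,::-1],None,fx=k,fy=k,interpolation=cv2.INTER_CUBIC)
a=crop(s,220,174,120,100,5);b=crop(d,240,148,110,96,5)
cv2.imwrite("pics/cs.png",a);cv2.imwrite("pics/cd.png",b)
E
```

```text
(364, 226) [0.449 0.177 0.028] [0.0006 0.0006] 0.483
(389, 234) [0.419 0.248 0.032] [0.0012 0.0012] 0.487
(411, 222) [0.339 0.268 0.028] [0.0003 0.0003] 0.432
(373, 256) [0.507 0.262 0.032] [0.0014 0.0014] 0.57
c1 [0.37  0.14  0.027]
c2 [0.676 0.279 0.027]
c3 [0.492 0.45  0.027]
```

View pics/cs.png

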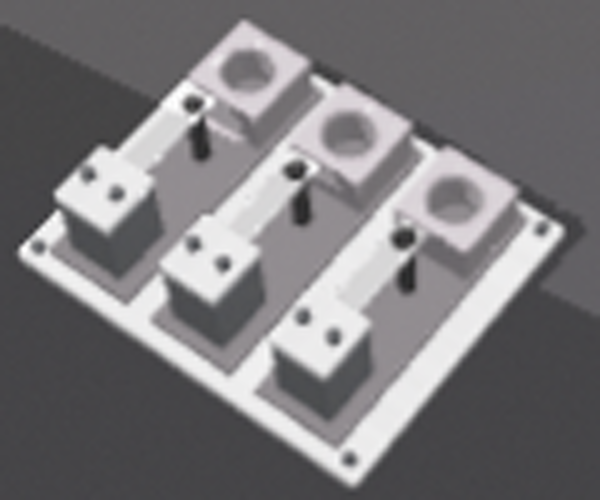

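View pics/cd.png

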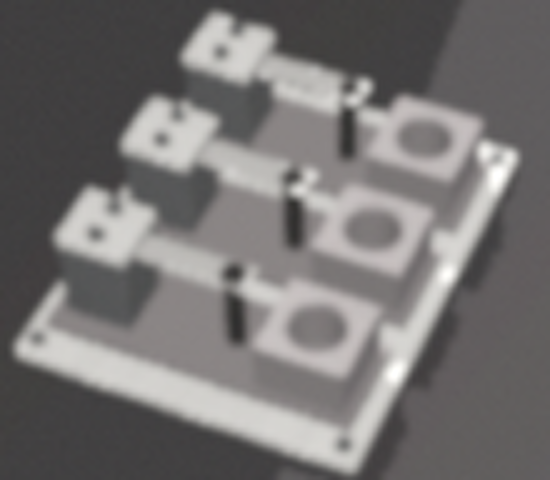

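Scene crop: tips at (194,103), (296,169), (404,237) and wells at (247,71), (349,136), (456,199). Side crop, in the same order (right to left lane): tips at about (355,90), (297,180), (236,270) and wells at (424,140), (372,231), (317,329).

Run:
```python
from h import *
s=vision.camera("scene");d=vision.camera("side")
f=lambda p,o:((p[0]+.5)/5-.5+o[0],(p[1]+.5)/5-.5+o[1])
for nm,z,S,D in [("well",.052,[(247,71),(349,136),(456,199)],[(424,140),(372,231),(317,329)]),("tip",.079,[(194,103),(296,169),(404,237)],[(355,90),(297,180),(236,270)])]:
    for a,b in zip(S,D):
        a=f(a,(220,174));b=f(b,(240,148));p,r=tri((s,a),(d,b))
        print(nm,onz(s,a,z).round(4)[:2],onz(d,b,z).round(4)[:2],p.round(4))
```

```text
well [ 0.5674 -0.1129] [ 0.5641 -0.1123] [ 0.5659 -0.1153  0.0483]
well [ 0.5556 -0.0329] [ 0.5517 -0.0331] [ 0.5537 -0.0357  0.0479]
well [0.5411 0.0451] [0.5391 0.045 ] [0.5401 0.0438 0.0498]
tip [ 0.6162 -0.1014] [ 0.6067 -0.1024] [ 0.6119 -0.109   0.0694]
tip [ 0.6045 -0.0236] [ 0.5954 -0.0223] [ 0.6006 -0.0294  0.0693]
tip [0.5917 0.0546] [0.5865 0.0523] [0.5891 0.0506 0.0739]
```

Request:
{"method": "move_arm", "body": {
  "moves": [
    [[0.04,0.048,0,-4,0],[0.08,0.096,0,-8.45,0],[0.12,0.144,0,-8.45,0],[0.16,0.192,0,-8.45,0],[0.2,0.24,0,-8.45,0]]
  ]
}}

```text
clock: 0.92
eef_pos: [0.353, -0.2348, 0.2315]
tool_rot: [0.997, 0.08, 0.0, 0.0]
ft_force: [0.6, -0.5, 0.7]
grip_width: 0.0
grasp_force: 0.0
```

Request:
{"method": "move_arm", "body": {
  "moves": [
    [[0.04,0.048,0,0,0],[0.08,0.096,0,0,0],[0.12,0.144,0,0,0],[0.16,0.192,0,0,0],[0.2,0.24,0,0,0]]
  ]
}}

```text
clock: 1.55
eef_pos: [0.5531, 0.0054, 0.2314]
tool_rot: [0.997, 0.081, 0.0, 0.0]
ft_force: [0.7, -0.5, 0.2]
grip_width: 0.0001
grasp_force: 0.0
```

Run:
```python
from h import *
c=wrist();cv2.imwrite("pics/w1.png",c["color"][:,:,::-1])
import pickle;pickle.dump(c,open("w1.pkl","wb"));print(np.round(c["hand_eye"],3),c["camera_matrix"],c["k1"])
```

```text
[[-0.001  0.952  0.305  0.077]
 [ 1.     0.001 -0.001 -0.001]
 [-0.001  0.305 -0.952 -0.143]
 [ 0.     0.     0.     1.   ]] [[339.58584485   0.         321.38917426]
 [  0.         339.58584485 198.76389864]
 [  0.           0.           1.        ]] -0.006513928456938152
```

View pics/w1.png

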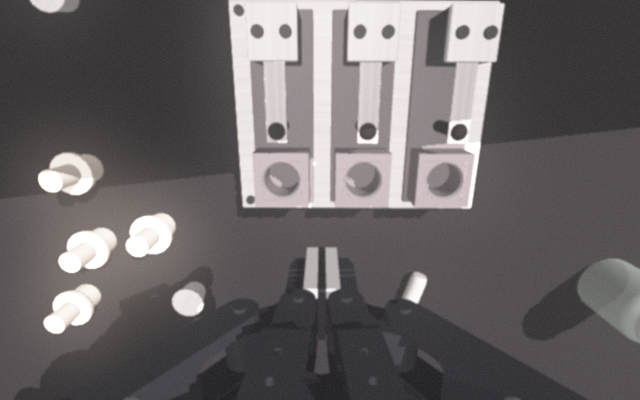

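Wrist: tips at (277,131), (368,131), (459,131). Wells at (282,179), (363,179), (444,179). The target stopper is at the left, with its grip top at about (50,181) and flange at (72,174). The spoon and jar are clear of the path.

Run:
```python
from h import *
import pickle;c=pickle.load(open("w1.pkl","rb"))
g=cv2.cvtColor(c["color"],cv2.COLOR_RGB2GRAY)
for u in(277,368,459):
    m=(g[119:143,u-12:u+13]<70).astype(np.uint8);n,l,st,ce=cv2.connectedComponentsWithStats(m);k=1+np.argmax(st[1:,4])
    p=ce[k]+[u-12,119];print("tip",p.round(1),st[k,4],onz(c,p,.079).round(4))
for p in((282,179),(363,179),(444,179)):print("well",onz(c,p,.052).round(4))
print("plug top",onz(c,(50,181),.062).round(4),"flange",onz(c,(72,173),.034).round(4))
```

```text
tip [277.5 125.5] 2 [0.5944 0.0513 0.079 ]Traceback (most recent call last):
  File "<stdin>", line 5, in <module>
    return _wrapfunc(a, 'argmax', axis=axis, out=out, **kwds)
    return bound(*args, **kwds)
ValueError: attempt to get argmax of an empty sequence
```

Run:
```python
from h import *
import pickle;c=pickle.load(open("w1.pkl","rb"))
for p in((277,131),(368,131),(459,131)):print("tip",onz(c,p,.079).round(4))
for p in((282,179),(363,179),(444,179)):print("well",onz(c,p,.052).round(4))
print("plug top",onz(c,(50,181),.062).round(4),"flange",onz(c,(72,173),.034).round(4))
```

```text
tip [0.5897 0.0511 0.079 ]
tip [ 0.6022 -0.0261  0.079 ]
tip [ 0.6148 -0.1034  0.079 ]
well [0.5409 0.0436 0.052 ]
well [ 0.5535 -0.0347  0.052 ]
well [ 0.5662 -0.1132  0.052 ]
plug top [0.5064 0.261  0.062 ] flange [0.5078 0.2595 0.034 ]
```

Request:
{"method": "move_arm", "body": {
  "moves": [
    [[0.0366,0.046,0,0,0],[0.0366,0.046,-0.05,0,0],[0.0366,0.046,-0.1,0,0],[0.0366,0.046,-0.14,0,0],[0.0366,0.046,-0.14,0,0]]
  ]
}}

```text
clock: 2.22
eef_pos: [0.5851, 0.0492, 0.0876]
tool_rot: [0.997, 0.081, -0.004, 0.0]
ft_force: [-0.1, 0.0, 0.4]
grip_width: 0.0004
grasp_force: 0.0
```

Request:
{"method": "move_arm", "body": {
  "moves": [
    [[0,0,0,0,0],[0,0,-0.002,0,0]]
  ]
}}

```text
clock: 2.48
eef_pos: [0.5907, 0.0497, 0.0921]
tool_rot: [0.997, 0.08, 0.003, -0.0]
ft_force: [0.8, -0.2, 0.1]
grip_width: 0.0004
grasp_force: 0.0
```

Request:
{"method": "move_arm", "body": {
  "moves": [
    [[0,0.0015,0,0,0],[0,0.0015,0,0,0]]
  ]
}}

```text
clock: 2.72
eef_pos: [0.5891, 0.0513, 0.0902]
tool_rot: [0.997, 0.081, 0.001, -0.0]
ft_force: [-0.2, -0.9, 0.4]
grip_width: 0.0004
grasp_force: 0.0
```

Request:
{"method": "move_arm", "body": {
  "moves": [
    [[0,0,-0.005,0,0],[0,0,-0.011,0,0],[0,0,-0.014,0,0],[0,0,-0.016,0,0],[0,0,-0.016,0,0]]
  ]
}}

```text
clock: 3.35
eef_pos: [0.5884, 0.0511, 0.0733]
tool_rot: [0.997, 0.081, -0.0, 0.0]
ft_force: [-1.0, -0.4, 1.9]
grip_width: 0.0001
grasp_force: 1.3
```

Request:
{"method": "move_arm", "body": {
  "moves": [
    [[0,0,-0.001,0,0],[0,0,-0.002,0,0],[0,0,-0.002,0,0]]
  ]
}}

```text
clock: 3.72
eef_pos: [0.5884, 0.0512, 0.0714]
tool_rot: [0.997, 0.081, -0.0, -0.0]
ft_force: [-1.6, -0.5, 3.8]
grip_width: 0.0001
grasp_force: 1.7
```

Request:
{"method": "move_arm", "body": {
  "moves": [
    [[0,0,-0.001,0,0],[0,0,-0.0015,0,0],[0,0,-0.0015,0,0]]
  ]
}}

```text
clock: 4.1
eef_pos: [0.5885, 0.0511, 0.0698]
tool_rot: [0.997, 0.081, -0.0, 0.0]
ft_force: [-2.4, 0.1, 3.8]
grip_width: 0.0002
grasp_force: 2.0
```

Request:
{"method": "move_arm", "body": {
  "moves": [
    [[0,0,-0.001,0,0],[0,0,-0.0015,0,0],[0,0,-0.0015,0,0]]
  ]
}}

```text
clock: 4.47
eef_pos: [0.5886, 0.0512, 0.0683]
tool_rot: [0.997, 0.081, 0.0, -0.0]
ft_force: [-2.0, 0.3, 5.0]
grip_width: 0.0
grasp_force: 2.4
```

Request:
{"method": "move_arm", "body": {
  "moves": [
    [[0,0,-0.001,0,0],[0,0,-0.0015,0,0],[0,0,-0.0015,0,0]]
  ]
}}

```text
clock: 4.85
eef_pos: [0.5887, 0.0512, 0.0669]
tool_rot: [0.997, 0.081, 0.0, -0.0]
ft_force: [-2.0, -0.8, 4.9]
grip_width: 0.0003
grasp_force: 2.7
```

Request:
{"method": "move_arm", "body": {
  "moves": [
    [[0,0,-0.001,0,0],[0,0,-0.0015,0,0],[0,0,-0.0015,0,0]]
  ]
}}

```text
clock: 5.22
eef_pos: [0.5888, 0.0512, 0.0656]
tool_rot: [0.997, 0.081, 0.0, -0.0]
ft_force: [-1.2, 0.5, 6.1]
grip_width: 0.0003
grasp_force: 3.0
```

Request:
{"method": "move_arm", "body": {
  "moves": [
    [[0,0,-0.001,0,0],[0,0,-0.001,0,0],[0,0,-0.001,0,0]]
  ]
}}

```text
clock: 5.6
eef_pos: [0.5889, 0.0512, 0.0648]
tool_rot: [0.997, 0.081, 0.0, -0.0]
ft_force: [-2.4, 0.1, 6.8]
grip_width: 0.0002
grasp_force: 3.2
```

Request:
{"method": "move_arm", "body": {
  "moves": [
    [[0,0,-0.001,0,0],[0,0,-0.001,0,0],[0,0,-0.001,0,0]]
  ]
}}

```text
clock: 5.98
eef_pos: [0.5891, 0.0512, 0.064]
tool_rot: [0.997, 0.081, 0.001, -0.0]
ft_force: [-1.6, -0.1, 6.3]
grip_width: -0.0001
grasp_force: 3.5
```

Request:
{"method": "move_arm", "body": {
  "moves": [
    [[0,0,-0.001,0,0],[0,0,-0.001,0,0],[0,0,-0.001,0,0]]
  ]
}}

```text
clock: 6.35
eef_pos: [0.5892, 0.0512, 0.0633]
tool_rot: [0.997, 0.081, 0.001, -0.0]
ft_force: [-2.7, 0.1, 7.8]
grip_width: -0.0002
grasp_force: 4.1
```

Request:
{"method": "move_arm", "body": {
  "moves": [
    [[0,0,-0.001,0,0],[0,0,-0.001,0,0],[0,0,-0.001,0,0],[0,0,-0.001,0,0]]
  ]
}}

```text
clock: 6.85
eef_pos: [0.5893, 0.0513, 0.0626]
tool_rot: [0.997, 0.081, 0.001, -0.0]
ft_force: [-3.3, -0.2, 9.1]
grip_width: -0.0001
grasp_force: 4.8
```

Request:
{"method": "move_arm", "body": {
  "moves": [
    [[0,0,-0.0008,0,0],[0,0,-0.0008,0,0],[0,0,-0.0008,0,0],[0,0,-0.0008,0,0]]
  ]
}}

```text
clock: 7.35
eef_pos: [0.5895, 0.0513, 0.062]
tool_rot: [0.997, 0.081, 0.001, -0.0]
ft_force: [-3.8, 0.1, 11.3]
grip_width: -0.0001
grasp_force: 5.3
```

Request:
{"method": "move_arm", "body": {
  "moves": [
    [[0,0,0.015,0,0],[0,0,0.034,0,0],[0.0065,-0.039,0.034,0,0],[0.0128,-0.0775,0.034,0,0],[0.0128,-0.0775,0.03,0,0]]
  ]
}}

```text
clock: 7.98
eef_pos: [0.6023, -0.0289, 0.0904]
tool_rot: [0.997, 0.079, 0.001, 0.0]
ft_force: [0.2, -0.5, -0.2]
grip_width: 0.0
grasp_force: 0.0
```

Request:
{"method": "move_arm", "body": {
  "moves": [
    [[0,0,0,0,0],[0,0,0,0,0],[0,0,-0.004,0,0],[0,0,-0.008,0,0],[0,0,-0.008,0,0]]
  ]
}}

```text
clock: 8.6
eef_pos: [0.6009, -0.026, 0.0819]
tool_rot: [0.997, 0.081, -0.001, -0.0]
ft_force: [-0.3, -0.2, -0.5]
grip_width: -0.0002
grasp_force: 0.0
```

Request:
{"method": "move_arm", "body": {
  "moves": [
    [[0.001,0,-0.002,0,0],[0.001,0,-0.004,0,0],[0.001,0,-0.006,0,0],[0.001,0,-0.008,0,0],[0.001,0,-0.008,0,0]]
  ]
}}

```text
clock: 9.22
eef_pos: [0.6024, -0.0264, 0.0747]
tool_rot: [0.997, 0.081, 0.0, 0.0]
ft_force: [-0.3, 0.6, 1.8]
grip_width: 0.0001
grasp_force: 1.2
```

Request:
{"method": "move_arm", "body": {
  "moves": [
    [[0,0,-0.001,0,0],[0,0,-0.002,0,0],[0,0,-0.002,0,0]]
  ]
}}

```text
clock: 9.6
eef_pos: [0.6024, -0.0264, 0.0727]
tool_rot: [0.997, 0.081, 0.0, 0.0]
ft_force: [-0.7, -0.1, 3.7]
grip_width: -0.0003
grasp_force: 1.8
```

Request:
{"method": "move_arm", "body": {
  "moves": [
    [[0,0,-0.001,0,0],[0,0,-0.002,0,0],[0,0,-0.002,0,0]]
  ]
}}

```text
clock: 9.98
eef_pos: [0.6025, -0.0264, 0.0706]
tool_rot: [0.997, 0.081, 0.0, 0.0]
ft_force: [-1.0, -0.1, 5.3]
grip_width: 0.0005
grasp_force: 2.4
```

Request:
{"method": "move_arm", "body": {
  "moves": [
    [[0,0,-0.001,0,0],[0,0,-0.0015,0,0],[0,0,-0.0015,0,0]]
  ]
}}

```text
clock: 10.35
eef_pos: [0.6025, -0.0264, 0.0693]
tool_rot: [0.997, 0.081, 0.0, 0.0]
ft_force: [-1.3, 0.3, 5.8]
grip_width: 0.0005
grasp_force: 2.7
```

Request:
{"method": "move_arm", "body": {
  "moves": [
    [[0,0,-0.001,0,0],[0,0,-0.0015,0,0],[0,0,-0.0015,0,0]]
  ]
}}

```text
clock: 10.72
eef_pos: [0.6026, -0.0264, 0.068]
tool_rot: [0.997, 0.081, 0.0, 0.0]
ft_force: [-1.8, -0.3, 5.9]
grip_width: -0.0002
grasp_force: 3.3
```

Request:
{"method": "move_arm", "body": {
  "moves": [
    [[0,0,-0.001,0,0],[0,0,-0.001,0,0],[0,0,-0.001,0,0]]
  ]
}}

```text
clock: 11.1
eef_pos: [0.6027, -0.0264, 0.0673]
tool_rot: [0.997, 0.081, 0.001, 0.0]
ft_force: [-2.1, -0.8, 8.2]
grip_width: -0.0001
grasp_force: 3.9
```

Request:
{"method": "move_arm", "body": {
  "moves": [
    [[0,0,-0.001,0,0],[0,0,-0.001,0,0],[0,0,-0.001,0,0]]
  ]
}}

```text
clock: 11.48
eef_pos: [0.6028, -0.0264, 0.0666]
tool_rot: [0.997, 0.081, 0.001, 0.0]
ft_force: [-3.4, -0.2, 9.0]
grip_width: -0.0001
grasp_force: 4.5
```

Request:
{"method": "move_arm", "body": {
  "moves": [
    [[0,0,-0.0008,0,0],[0,0,-0.0008,0,0],[0,0,-0.0008,0,0],[0,0,-0.0008,0,0]]
  ]
}}

```text
clock: 11.98
eef_pos: [0.6029, -0.0264, 0.0661]
tool_rot: [0.997, 0.081, 0.001, 0.0]
ft_force: [-3.8, -0.7, 10.3]
grip_width: -0.0001
grasp_force: 5.0
```

Request:
{"method": "move_arm", "body": {
  "moves": [
    [[0,0,0.015,0,0],[0,0,0.03,0,0],[0.0065,-0.039,0.03,0,0],[0.0125,-0.0775,0.03,0,0],[0.0125,-0.0775,0.026,0,0]]
  ]
}}

```text
clock: 12.6
eef_pos: [0.6154, -0.1065, 0.091]
tool_rot: [0.997, 0.079, 0.0, 0.0]
ft_force: [0.2, 0.8, 0.1]
grip_width: 0.0001
grasp_force: 0.0
```

Request:
{"method": "move_arm", "body": {
  "moves": [
    [[0,0,0,0,0],[0,0,0,0,0],[0,0,-0.004,0,0],[0,0,-0.008,0,0],[0,0,-0.008,0,0]]
  ]
}}

```text
clock: 13.22
eef_pos: [0.6144, -0.1034, 0.0821]
tool_rot: [0.997, 0.081, -0.001, -0.0]
ft_force: [-0.3, 0.3, -0.7]
grip_width: -0.0001
grasp_force: 0.0
```

Request:
{"method": "move_arm", "body": {
  "moves": [
    [[0,0,-0.002,0,0],[0,0,-0.004,0,0],[0,0,-0.006,0,0],[0,0,-0.008,0,0],[0,0,-0.008,0,0]]
  ]
}}

```text
clock: 13.85
eef_pos: [0.6147, -0.1039, 0.0745]
tool_rot: [0.997, 0.081, -0.0, 0.0]
ft_force: [-0.3, -0.1, 0.4]
grip_width: 0.0001
grasp_force: 0.4
```

Request:
{"method": "move_arm", "body": {
  "moves": [
    [[0,0,-0.001,0,0],[0,0,-0.0015,0,0],[0,0,-0.0015,0,0]]
  ]
}}

```text
clock: 14.22
eef_pos: [0.6148, -0.1039, 0.0732]
tool_rot: [0.997, 0.081, 0.0, 0.0]
ft_force: [-0.2, -0.0, 1.4]
grip_width: -0.0002
grasp_force: 0.6
```

Much softer than the other two. I'll keep going to its stop.

Request:
{"method": "move_arm", "body": {
  "moves": [
    [[0,0,-0.001,0,0],[0,0,-0.002,0,0],[0,0,-0.002,0,0]]
  ]
}}

```text
clock: 14.6
eef_pos: [0.6149, -0.1039, 0.0712]
tool_rot: [0.997, 0.081, 0.0, 0.0]
ft_force: [-0.8, -0.4, 1.9]
grip_width: -0.0
grasp_force: 0.8
```

Request:
{"method": "move_arm", "body": {
  "moves": [
    [[0,0,-0.001,0,0],[0,0,-0.002,0,0],[0,0,-0.002,0,0]]
  ]
}}

```text
clock: 14.98
eef_pos: [0.6149, -0.1039, 0.0692]
tool_rot: [0.997, 0.081, 0.0, 0.0]
ft_force: [-0.4, 0.1, 1.8]
grip_width: 0.0001
grasp_force: 1.0
```

Request:
{"method": "move_arm", "body": {
  "moves": [
    [[0,0,-0.001,0,0],[0,0,-0.0015,0,0],[0,0,-0.0015,0,0]]
  ]
}}

```text
clock: 15.35
eef_pos: [0.615, -0.1039, 0.0678]
tool_rot: [0.997, 0.081, 0.0, 0.0]
ft_force: [0.7, -1.2, 2.4]
grip_width: -0.0002
grasp_force: 1.1
```

Request:
{"method": "move_arm", "body": {
  "moves": [
    [[0,0,-0.001,0,0],[0,0,-0.0015,0,0],[0,0,-0.0015,0,0]]
  ]
}}

```text
clock: 15.72
eef_pos: [0.6151, -0.1038, 0.0664]
tool_rot: [0.997, 0.081, 0.0, 0.0]
ft_force: [0.4, 0.1, 3.5]
grip_width: 0.0002
grasp_force: 1.6
```

Request:
{"method": "move_arm", "body": {
  "moves": [
    [[0,0,-0.001,0,0],[0,0,-0.0015,0,0],[0,0,-0.0015,0,0]]
  ]
}}

```text
clock: 16.1
eef_pos: [0.6153, -0.1038, 0.0652]
tool_rot: [0.997, 0.081, 0.001, 0.0]
ft_force: [-0.7, -0.2, 5.8]
grip_width: 0.0001
grasp_force: 2.6
```

Request:
{"method": "move_arm", "body": {
  "moves": [
    [[0,0,-0.0015,0,0],[0,0,-0.0015,0,0],[0,0,-0.0015,0,0],[0,0,-0.0015,0,0]]
  ]
}}

```text
clock: 16.6
eef_pos: [0.6155, -0.1039, 0.0642]
tool_rot: [0.997, 0.081, 0.001, 0.0]
ft_force: [-0.6, 0.1, 7.3]
grip_width: -0.0001
grasp_force: 3.5
```

Request:
{"method": "move_arm", "body": {
  "moves": [
    [[0,0,0.02,0,0],[0,0,0.08,0,20],[-0.01,0.04,0.12,0,60],[-0.027,0.1,0.12,0,60],[-0.044,0.16,0.12,0,60]]
  ]
}}

```text
clock: 17.23
eef_pos: [0.5703, 0.0573, 0.1832]
tool_rot: [0.997, 0.08, 0.0, -0.0]
ft_force: [0.6, 0.2, 0.4]
grip_width: 0.0508
grasp_force: 0.0
```

Request:
{"method": "move_arm", "body": {
  "moves": [
    [[-0.016,0.06,0,0,60],[-0.032,0.12,0,0,60],[-0.048,0.17,0,0,60],[-0.048,0.17,0,0,60]]
  ]
}}

```text
clock: 17.73
eef_pos: [0.5419, 0.1504, 0.1829]
tool_rot: [0.992, 0.124, -0.004, -0.022]
ft_force: [-0.2, 0.3, -0.5]
grip_width: 0.0514
grasp_force: 0.0
```

Run:
```python
from h import *
print(monitor.get_obs()["joint_pos"])
c=wrist();cv2.imwrite("pics/w2.png",c["color"][:,:,::-1])
import pickle;pickle.dump(c,open("w2.pkl","wb"))
```

```text
[0.24693786 0.38977963 0.08582925 1.26942777 0.04400106 3.14068466]
```

View pics/w2.png

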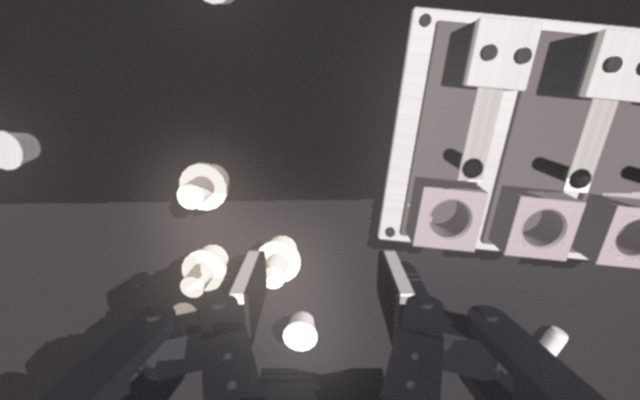

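Wrist 2: the target stopper's grip top is at about (190,197) and its flange at (204,187). Joint 6 is at its limit, so I'll turn the tool positive.

Run:
```python
from h import *
import pickle;c=pickle.load(open("w2.pkl","rb"))
print("plug top",onz(c,(190,197),.062).round(4),"flange",onz(c,(204,187),.034).round(4),"nbr",onz(c,(273,281),.062).round(4))
```

```text
plug top [0.506  0.2608 0.062 ] flange [0.5069 0.2597 0.034 ] nbr [0.4467 0.1778 0.062 ]
```

Request:
{"method": "move_arm", "body": {
  "moves": [
    [[0,0,0,10,60],[0,0,0,20,60],[0,0,0,28,60],[0,0,0,28,60]]
  ]
}}

```text
clock: 18.27
eef_pos: [0.5425, 0.1495, 0.1831]
tool_rot: [0.933, 0.358, -0.009, -0.02]
ft_force: [-0.9, 0.3, -0.5]
grip_width: 0.0512
grasp_force: 0.0
```

Request:
{"method": "move_arm", "body": {
  "moves": [
    [[-0.018,0.055,0,0,60],[-0.036,0.111,0,0,60],[-0.036,0.111,-0.04,0,60],[-0.036,0.111,-0.08,0,60],[-0.036,0.111,-0.08,0,60]]
  ]
}}

```text
clock: 18.9
eef_pos: [0.5034, 0.2599, 0.1]
tool_rot: [0.933, 0.359, -0.013, -0.02]
ft_force: [-0.1, 0.7, 0.2]
grip_width: 0.0517
grasp_force: 0.0
```

Run:
```python
from h import *
o=monitor.get_obs();print(o["joint_pos"].round(4),o["eef_pos"].round(4),R.from_quat(o["tool_rot"]).as_matrix().round(4))
```

```text
[ 0.4543  0.4741 -0.01    1.1088  0.0417  2.8611] [0.5034 0.2599 0.1   ] [[ 0.7421  0.6692 -0.0381]
 [ 0.6702 -0.7417  0.0278]
 [-0.0096 -0.0462 -0.9989]]
```

Request:
{"method": "move_arm", "body": {
  "moves": [
    [[0,0,0,0,60],[0,0,0,0,60],[0,0,0,0,60]]
  ]
}}

```text
clock: 19.27
eef_pos: [0.507, 0.262, 0.1049]
tool_rot: [0.933, 0.36, -0.007, -0.02]
ft_force: [0.0, 0.6, -0.5]
grip_width: 0.0512
grasp_force: 0.0
```

Request:
{"method": "move_arm", "body": {
  "moves": [
    [[0,0,-0.03,0,60],[0,0,-0.055,0,60],[0,0,-0.064,0,60],[0,0,-0.064,0,60],[0,0,-0.064,0,60]]
  ]
}}

```text
clock: 19.9
eef_pos: [0.5069, 0.2622, 0.0405]
tool_rot: [0.933, 0.36, -0.008, -0.02]
ft_force: [0.6, -0.3, 0.1]
grip_width: 0.0511
grasp_force: 0.0
```

Request:
{"method": "move_arm", "body": {
  "moves": [
    [[-0.001,-0.001,-0.002,0,60],[-0.001,-0.001,-0.002,0,20],[-0.001,-0.001,-0.002,0,10],[-0.001,-0.001,-0.002,0,10],[-0.001,-0.001,-0.002,0,10]]
  ]
}}

```text
clock: 20.52
eef_pos: [0.5059, 0.2607, 0.0381]
tool_rot: [0.933, 0.36, -0.008, -0.02]
ft_force: [-0.4, -1.9, 6.1]
grip_width: 0.0197
grasp_force: 58.8
```

Request:
{"method": "move_arm", "body": {
  "moves": [
    [[0,0,0,0,10],[0,0,0,0,10]]
  ]
}}

```text
clock: 20.78
eef_pos: [0.5059, 0.2608, 0.0381]
tool_rot: [0.933, 0.36, -0.008, -0.02]
ft_force: [1.1, -2.5, 5.1]
grip_width: 0.0194
grasp_force: 58.8
```

Request:
{"method": "move_arm", "body": {
  "moves": [
    [[0,0,0.03,0,10],[0,0,0.08,0,10],[0,0,0.11,0,10],[0.003,-0.02,0.115,0,10],[0.01,-0.06,0.115,0,10]]
  ]
}}

```text
clock: 21.4
eef_pos: [0.5144, 0.2002, 0.1513]
tool_rot: [0.932, 0.361, -0.009, -0.02]
ft_force: [-0.4, -1.6, 0.3]
grip_width: 0.0198
grasp_force: 58.6
```

Request:
{"method": "move_arm", "body": {
  "moves": [
    [[0.008,-0.05,0,0,10],[0.016,-0.1,0,0,10],[0.024,-0.15,0,-8,10],[0.032,-0.2,0,-16,10],[0.04,-0.25,0,-24,10]]
  ]
}}

```text
clock: 22.02
eef_pos: [0.5532, -0.0518, 0.15]
tool_rot: [0.988, 0.156, -0.006, -0.022]
ft_force: [1.6, -0.1, -0.1]
grip_width: 0.0195
grasp_force: 58.6
```

Request:
{"method": "move_arm", "body": {
  "moves": [
    [[0.005,-0.03,0,-9,10],[0.01,-0.064,0,-9,10],[0.01,-0.064,0,-9,10],[0.01,-0.064,0,-9,10],[0.01,-0.064,0,-9,10]]
  ]
}}

```text
clock: 22.65
eef_pos: [0.5643, -0.1124, 0.1516]
tool_rot: [0.996, 0.081, -0.003, -0.022]
ft_force: [-0.0, 0.1, -0.6]
grip_width: 0.0191
grasp_force: 58.6
```

Run:
```python
from h import *
o=monitor.get_obs();print(o["joint_pos"].round(4),o["eef_pos"].round(4),R.from_quat(o["tool_rot"]).as_matrix().round(4),o["ft_force"],o["grip_width"])
c=wrist();cv2.imwrite("pics/w3.png",c["color"][:,:,::-1])
import pickle;pickle.dump(c,open("w3.pkl","wb"))
```

```text
[-0.218   0.448   0.0912  1.2338  0.0405  2.7609] [ 0.5643 -0.1124  0.1516] [[ 0.9869  0.1613 -0.0105]
 [ 0.1616 -0.9859  0.0438]
 [-0.0033 -0.0449 -0.999 ]] [-0.01418974  0.11646074 -0.57939612] 0.019134771629677548
```

View pics/w3.png

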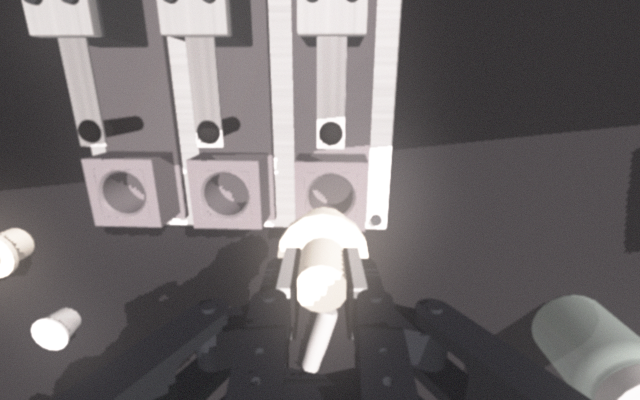

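Wrist 3: the plug is held, with its grip top at about (322,292) and flange at about (323,247). The wells are at (126,192), (228,193) and (331,193).

Run:
```python
from h import *
import pickle;c=pickle.load(open("w3.pkl","rb"))
for p in((126,192),(228,193),(331,193)):print("well",onz(c,p,.052).round(4))
zb=c["tool"][2,3]-.038
print("top",onz(c,(322,292),zb+.062).round(4),"flange",onz(c,(323,248),zb+.034).round(4), "flange edges",onz(c,(279,252),zb+.032).round(4),onz(c,(368,252),zb+.032).round(4))
for s in (0,.02,-.03):print((c["tool"][:3,3]-c["tool"][:3,2]*s).round(4))
```

```text
well [0.5413 0.0418 0.052 ]
well [ 0.5543 -0.0366  0.052 ]
well [ 0.5679 -0.1133  0.052 ]
top [ 0.5635 -0.1125  0.1756] flange [ 0.5692 -0.1109  0.1476] flange edges [ 0.5621 -0.0902  0.1456] [ 0.57   -0.1327  0.1456]
[ 0.5643 -0.1124  0.1516]
[ 0.5645 -0.1133  0.1715]
[ 0.5639 -0.1111  0.1216]
```

Request:
{"method": "move_arm", "body": {
  "moves": [
    [[0.002,-0.0015,-0.03,0,10],[0.002,-0.0015,-0.053,0,10],[0.002,-0.0015,-0.053,0,10],[0.002,-0.0015,-0.053,0,10],[0.002,-0.0015,-0.053,0,10]]
  ]
}}

```text
clock: 23.32
eef_pos: [0.5679, -0.1148, 0.1007]
tool_rot: [0.997, 0.081, -0.001, -0.022]
ft_force: [-0.8, 0.3, -0.2]
grip_width: 0.0195
grasp_force: 58.7
```

Request:
{"method": "move_arm", "body": {
  "moves": [
    [[-0.001,0.0005,0,0,10],[-0.001,0.0005,0,0,10],[-0.001,0.0005,-0.002,0,10]]
  ]
}}

```text
clock: 23.7
eef_pos: [0.5662, -0.1144, 0.0975]
tool_rot: [0.997, 0.08, -0.002, -0.022]
ft_force: [-0.2, 0.1, -1.1]
grip_width: 0.0194
grasp_force: 58.7
```

Now I'll lower it in gently.

Request:
{"method": "move_arm", "body": {
  "moves": [
    [[0,0,-0.003,0,10],[0,0,-0.006,0,10],[0,0,-0.009,0,10],[0,0,-0.012,0,10],[0,0,-0.012,0,10]]
  ]
}}

```text
clock: 24.32
eef_pos: [0.5657, -0.1142, 0.0848]
tool_rot: [0.997, 0.08, -0.003, -0.022]
ft_force: [0.3, 0.5, -0.8]
grip_width: 0.0194
grasp_force: 58.7
```

Request:
{"method": "move_arm", "body": {
  "moves": [
    [[0,0,-0.003,0,10],[0,0,-0.006,0,10],[0,0,-0.009,0,10],[0,0,-0.012,0,10],[0,0,-0.012,0,10]]
  ]
}}

```text
clock: 24.95
eef_pos: [0.5658, -0.1142, 0.0728]
tool_rot: [0.997, 0.08, -0.003, -0.022]
ft_force: [0.1, -0.5, -0.1]
grip_width: 0.0193
grasp_force: 58.6
```

Request:
{"method": "move_arm", "body": {
  "moves": [
    [[0,0,-0.003,0,10],[0,0,-0.006,0,10],[0,0,-0.008,0,10],[0,0,-0.008,0,10]]
  ]
}}

```text
clock: 25.45
eef_pos: [0.5658, -0.1143, 0.0649]
tool_rot: [0.997, 0.08, -0.003, -0.022]
ft_force: [-0.6, -1.8, -1.6]
grip_width: 0.0198
grasp_force: 58.7
```

Request:
{"method": "move_arm", "body": {
  "moves": [
    [[0,0,-0.001,0,10],[0,0,-0.002,0,10],[0,0,-0.002,0,10]]
  ]
}}

```text
clock: 25.82
eef_pos: [0.5658, -0.1143, 0.0632]
tool_rot: [0.997, 0.08, -0.003, -0.022]
ft_force: [-1.4, -0.2, -0.2]
grip_width: 0.0199
grasp_force: 58.7
```

Request:
{"method": "move_arm", "body": {
  "moves": [
    [[0,0,-0.001,0,10],[0,0,-0.0015,0,10],[0,0,-0.0015,0,10]]
  ]
}}

```text
clock: 26.2
eef_pos: [0.5659, -0.1143, 0.0624]
tool_rot: [0.997, 0.08, -0.003, -0.022]
ft_force: [-4.9, -0.1, 5.1]
grip_width: 0.0198
grasp_force: 59.4
```

Request:
{"method": "move_arm", "body": {
  "moves": [
    [[0,0,0,0,30],[0,0,0,0,50],[0,0,0,0,50],[0,0,0.01,0,50],[0,0,0.03,0,50]]
  ]
}}

```text
clock: 26.82
eef_pos: [0.5653, -0.1141, 0.0916]
tool_rot: [0.997, 0.08, -0.004, -0.022]
ft_force: [0.9, -0.8, 0.2]
grip_width: 0.0427
grasp_force: 0.0
```

Request:
{"method": "move_arm", "body": {
  "moves": [
    [[0,0,0.05,0,50],[-0.03,0,0.1,0,50],[-0.06,0,0.12,0,50],[-0.06,0,0.12,0,50],[-0.06,0,0.12,0,50]]
  ]
}}

```text
clock: 27.45
eef_pos: [0.5063, -0.1143, 0.212]
tool_rot: [0.997, 0.08, -0.002, -0.022]
ft_force: [-0.1, -0.5, 0.8]
grip_width: 0.0426
grasp_force: 0.0
```

Run:
```python
from h import *
c=wrist();cv2.imwrite("pics/w4.png",c["color"][:,:,::-1])
s=vision.camera("side");cv2.imwrite("pics/s4.png",cv2.resize(s["color"][140:300,190:400,::-1],None,fx=3.7,fy=3.7,interpolation=cv2.INTER_CUBIC))
import pickle;pickle.dump(c,open("w4.pkl","wb"))
```

```text
(no output)
```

View pics/w4.png

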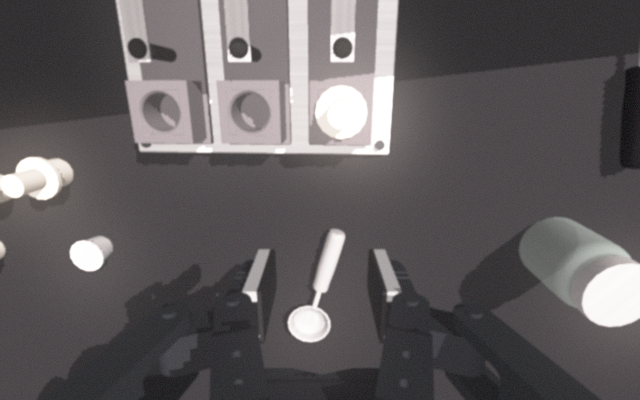

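View pics/s4.png

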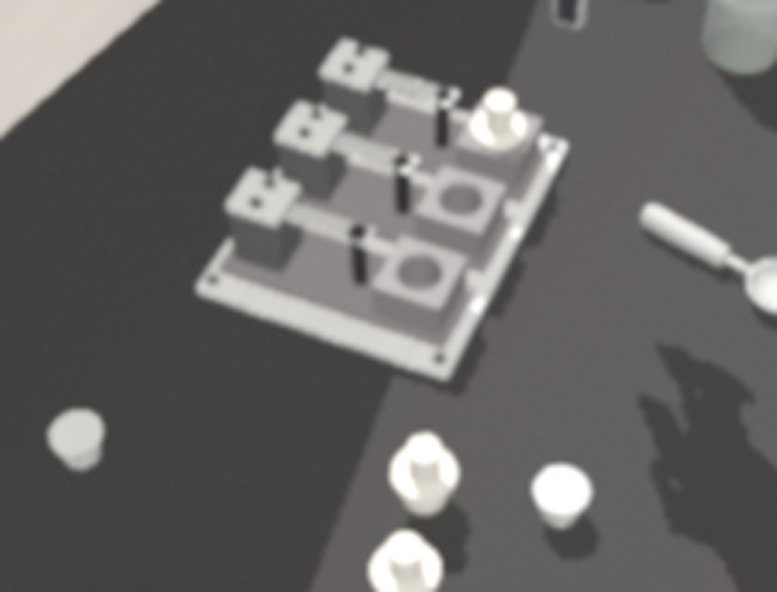

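The stopper looks seated in the right-hand well: flange at wrist (341,112), upright in the side view. I'll confirm the depth with a light touch on its top, which should be at z = 0.086.

Request:
{"method": "move_arm", "body": {
  "moves": [
    [[0.03,0.001,0,0,0],[0.06,0.001,-0.03,0,0],[0.06,0.001,-0.07,0,0],[0.06,0.001,-0.11,0,0],[0.06,0.001,-0.118,0,0]]
  ]
}}

```text
clock: 28.18
eef_pos: [0.5633, -0.1125, 0.0892]
tool_rot: [0.996, 0.081, -0.007, -0.023]
ft_force: [-0.4, 0.5, -0.1]
grip_width: -0.0001
grasp_force: 0.0
```

Request:
{"method": "move_arm", "body": {
  "moves": [
    [[0,0,0,0,0],[0,0,0,0,0],[0,0,-0.004,0,0],[0,0,-0.006,0,0],[0,0,-0.006,0,0]]
  ]
}}

```text
clock: 28.8
eef_pos: [0.5659, -0.1133, 0.0879]
tool_rot: [0.997, 0.08, -0.003, -0.022]
ft_force: [0.3, 0.4, -0.1]
grip_width: 0.0001
grasp_force: 0.0
```

Request:
{"method": "move_arm", "body": {
  "moves": [
    [[0,0,-0.001,0,0],[0,0,-0.002,0,0],[0,0,-0.002,0,0]]
  ]
}}

```text
clock: 29.18
eef_pos: [0.5661, -0.1133, 0.0863]
tool_rot: [0.997, 0.08, -0.002, -0.022]
ft_force: [-1.2, 0.4, 3.3]
grip_width: 0.0001
grasp_force: 2.0
```

Request:
{"method": "move_arm", "body": {
  "moves": [
    [[0,0,-0.001,0,0],[0,0,-0.001,0,0],[0,0,-0.001,0,0]]
  ]
}}

```text
clock: 29.55
eef_pos: [0.5661, -0.1134, 0.0862]
tool_rot: [0.997, 0.08, -0.002, -0.022]
ft_force: [-2.7, 0.2, 8.6]
grip_width: 0.0
grasp_force: 4.5
```

Request:
{"method": "move_arm", "body": {
  "moves": [
    [[0,0,0.02,0,0],[0,0,0.06,0,0],[0,0,0.1,0,0],[0,0,0.1,0,0],[0,0,0.1,0,0]]
  ]
}}

```text
clock: 30.18
eef_pos: [0.5656, -0.1132, 0.1841]
tool_rot: [0.997, 0.08, -0.003, -0.022]
ft_force: [0.7, -0.0, -0.5]
grip_width: 0.0001
grasp_force: 0.0
```

```bash
python3 -c "
from workcell import job
print(job.job_done())"
```

```text
the job is handed in; nothing more can be done
None
```

I pressed all three fingers left to right (peak readings 11.3, 10.3 and 7.3 N); the right-hand one was tired, reaching its stop at about 2.5 N. The stopper is released in that lane's well, a light touch found its top within about 1 mm of the fully home height, and the job was handed in at 30 s.

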